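Sweep loose terminal nuts off an instrument into the stock bin

TASK

Three loose brass nuts have been left on top of the low bench power supply: with your fingertips, sweep them across the cover and over its side edge so that all three drop into the open bin standing against that side. Only push the nuts, do not pinch them or pick them up, and leave the little jar standing on the cover, the bin and everything else on the bench where they are.

Things in the scene. Friction and masses are not known exactly. Their poses are not given: they have to be found in the camera images.
- cover (a point): centre of the top cover of the low off-white power supply, which does not move. The cover is flat and level, 255 mm along x by 215 mm along y, without a rim, 52 mm above the bench. The axes are the supply's: x from its front panel to its rear, y to its left side, z up
- nut1: plain brass hexagon nut lying flat on the supply's cover, 19 mm across the flats, 22 mm across the corners, 10 mm high, about 17 g; its origin is its centre, half-way up. It slides freely when pushed and does not roll. The three nuts are alike
- nut2: plain brass hexagon nut lying flat on the supply's cover, 19 mm across the flats, 22 mm across the corners, 10 mm high, about 17 g; its origin is its centre, half-way up. It slides freely when pushed and does not roll. The three nuts are alike
- nut3: plain brass hexagon nut lying flat on the supply's cover, 19 mm across the flats, 22 mm across the corners, 10 mm high, about 17 g; its origin is its centre, half-way up. It slides freely when pushed and does not roll. The three nuts are alike
- bin: open grey plastic bin, loose on the bench, 240 mm along its x, 100 mm along its y, 40 mm high, so its rim is 12 mm below the cover; walls and floor 4 mm thick; 0.35 kg; origin at the centre of its underside, axes parallel to the supply's. It stands against the left or the right side of the supply (the other side has the case), with a gap of 2 to 6 mm and up to 12 mm forward or back of the middle
- jar: small white-sided screw-top flux jar with a black cap, 36 mm across, 40 mm high, about 70 g, standing on the cover among the nuts; origin at the centre of its underside. Nuts and jar stand one behind the other along the supply's x, about 62 mm apart (at least 50 mm), in any order, each up to 60 mm left or right of the middle
- case: closed grey plastic assortment case, 240 mm x 100 mm, closed lid 41 mm above the bench, standing against the side of the supply opposite to the bin; origin at the centre of its underside
- mug: white mug on the bench, 80 mm across, 92 mm high, out of the way to the robot's left; origin at the centre of its underside
- meter: black hand-held multimeter lying on the bench, 185 x 90 x 50 mm high, out of the way to the robot's right; origin at the centre of its underside
Things that resemble listed ones, but are neither listed nor needed, are in the scene too. There is more than one size of the jar; the one meant has the size given above.

How it is judged:
By the outcome, as a careful person would: the job done as asked, in the order asked, and still so for the second after the job is handed in, with the robot touching nothing.
It also fails if it takes over 45 s, if anything falls off the work surface, if the arm or the gripper's body presses on something with over 40 N, if the wrist force passes 120 N, or if a joint passes its speed limit or range.

ROBOT

A 6-joint arm with a two-finger parallel gripper is mounted at the origin on the work surface. World frame = base frame: x ahead of the robot, y to its left, z up, the work surface at z = 0. Lengths are in m, angles in rad, forces in N, time in s.
With the tool pointing down it reaches from about 0.4 to 0.925 m from the base axis. Payload 3.4 kg.
Tool frame: the origin (TCP) lies on the centre line of the jaws, within the pads' length; the fingertips stand 19 mm ahead of it and the grasp point (between the pads) is the TCP (r.finger_overhang is the distance from the TCP to the fingertips, in m); z points along the fingers, y is the line along which they close (so a half turn about z gives the same grasp; the last joint's range is limited). The gripper opens to 85 mm and grips with 20 to 120 N. Pads are 22 mm wide; open, the fingers measure 114 mm over their backs; the gripper's body (76 mm by 85 mm) begins 54 mm behind the grasp point. The pads swing forward as they close: fully open they stand 13 mm farther back than shut.
Start: joints at [1.236, 0.307, 1.506, -0, 1.328, -0.073], TCP at [0.149, 0.555, 0.25] pointing down, gripper open.
Joint ranges: [-3.12, 3.12], [-1.05, 2.28], [0.14, 2.33], [-1.42, 4.57], [0.1, 2.73], [-2.68, 2.68]. Speed limits (rad/s): [2.57, 2.57, 3.14, 3.14, 3.14, 3.14].

INTERFACE

Orientations are given as a rotation vector (axis times angle).
In Python, from bench import r, imaging, finder gives the robot as it stands. The module is installed in compiled form; this text tells all that it offers.
- The arm moves only by the tool step_arm, never from a script. Its argument "rows" is text: rows parted by semicolons, each of 5 numbers parted by spaces: the shift along the tool's x, y, z in units of 0.02 m (1.0 is 0.02 m), then the turn about the tool's z in units of 0.1 rad (1.0 is 0.1 rad), then the gripper command: -1 is shut, 1 is fully open, values between are in proportion. In form: x y z roll jaw; .... A call has 1 to 10 rows; each row shifts and turns the commanded pose from where the row before left it, along the tool's axes as they then stand; what a row does not reach is not made up. A row lasts 1/12 s, in which the tool goes at most 41.7 mm and 7.16 degrees, less where a joint would pass 70% of its speed; a pose out of reach is approached as far as the arm can. A call with a number of a shift or a turn outside -1 to 1 is refused whole. A call with a gripper value outside its range is refused whole. The fingers move at their own pace and stop on an object; "squeeze" is the grip in N (left out, the last holds). Time passes only in rows, so rows that do not move let the fingers close. It gives the time, the measured TCP pose, the force, the opening and the grip force at its end, in the units of the state.
- r.get_state(): the state, without advancing time (a new reading comes with each control period).
- imaging.capture(name): name is "scene" or "top"; returns a dict with "image" (420x560x3 uint8, blue, green, red), "range_z" (420x560 float32, m along the optical axis (not along the pixel's ray), 0 where there is no reading), "mtx" (3x3 intrinsics, pixels), "k1" (the pictures are not rectified: a ray, as slopes to the right and down, at radius r is drawn at 1 + k1 r^2 times it, then the intrinsics apply), "pose" (4x4, takes a point from camera to world coordinates). Camera axes: x right, y down, z forward; pixel columns grow to the right and rows downward; lengths in m; the calibration is good to about 2 mm. A picture is of the moment at which its call begins.
- r.job_done(): hands the job in; it is judged then, once.
Trained networks look in the newest picture that a camera, given by its name, has taken for a name from the list of things; names that differ only in an ending like _2 or _b are one class to them, and where a whole thing is asked for, a point or a joint stands for the part that bears it (a point fixed in the world has none). Each returns a list of dicts, best first, with "p" (0 to 1); they miss things now and then, are a little off and sometimes report something else, mostly with a low value. They report only what shows in the picture. A call takes as long as a camera call. They do not tell look-alikes from the thing itself.
- finder.search_frame(camera, thing): "xy" ([column, row] in pixels, amid what is visible of it).
- finder.masks_of(camera, thing): "pixels" (420x560 bool, what is visible of it) and "xy" ([column, row] in pixels, amid what is visible of it).
The state is a dict: "t": time; "qpos": joint angles; "qvel": joint speeds; "joint_torque": joint torques, N m; "eef_pos": TCP position; "tool_rot": TCP orientation; "ft_force": force on the tool from outside, world axes, zero at the start; "moment": the same for the moment, N m; "finger_gap": finger opening in m; "grip_force": force on a finger pad.
Only numpy, scipy, OpenCV 4.12 (cv2) and the standard library are available. Lean on these libraries where they do the work, as an engineer would, in place of code of your own. Each camera call takes 0.05 s, during which the arm holds its last target. There are 200 camera calls.

## Working session

There is one attempt and no reset: what is moved stays moved. The work goes in short steps, Python scripts to look and compute and a tool call to move; the robot and the scene stay as the last step left them, time stands still between calls to the robot, and variables do not carry over. Pictures are saved under pics/ and viewed, at most 10 in all, crops included, and the job is handed in when it is done.

Besides the shell and the picture viewer there is one more tool, called after "Emit:" as name(argument=value, ...) on one line, values as JSON. step_arm: Moves the arm, as the interface text tells. Its arguments: {"type":"object","properties":{"rows":{"type":"string"},"squeeze":{"type":"number"}},"required":["rows"]}

```bash
mkdir -p pics; cat > h.py <<'E'
from bench import r, imaging, finder
import numpy as np, cv2
def world(c, px, z=None):
    """pixel -> world; by depth, or on plane z"""
    m=c["mtx"]; d=np.array([[c["k1"],0,0,0]],float)
    u=cv2.undistortPoints(np.array([[px]],float),m,d)[0,0]
    ray=np.array([u[0],u[1],1.]); T=c["pose"]
    if z is None:
        x,y=int(round(px[0])),int(round(px[1]))
        w=c["range_z"][max(0,y-1):y+2,max(0,x-1):x+2]; w=w[w>0]
        s=np.median(w) if w.size else np.nan
    else: s=(z-T[2,3])/(T[:3,:3]@ray)[2]
    return T[:3,:3]@(ray*s)+T[:3,3]
E
python3 - <<'E'
from h import *
for n in("top","scene"):
    c=imaging.capture(n); cv2.imwrite(f"pics/{n}0.png",c["image"]); print(n,c["pose"][:3,3].round(3))
    for t in("nut1","bin","jar","case","mug","meter","cover"):
        try:
            for f in finder.search_frame(n,t)[:6]: print(t,round(f["p"],2),np.round(f["xy"]),world(c,f["xy"]).round(3))
        except Exception as e: print(t,e)
print(r.get_state()["tool_rot"],r.get_state()["t"])
E
```

```text
top [0.356 0.017 1.371]
bin 0.62 [220. 226.] [0.583 0.194 0.005]
jar 0.76 [258. 164.] [0.78  0.061 0.055]
jar 0.71 [284. 167.] [ 0.768 -0.025  0.054]
jar 0.58 [266. 197.] [0.657 0.038 0.092]
case 0.89 [319. 232.] [ 0.549 -0.133  0.041]
mug 0.68 [138. 213.] [0.634 0.473 0.006]
meter 0.55 [420. 206.] [ 0.625 -0.474  0.045]
cover 0.61 [273. 227.] [0.567 0.017 0.053]
scene [ 1.061 -0.539  0.929]
nut1 0.62 [276. 211.] [ 0.594 -0.017  0.052]
nut1 0.55 [279. 185.] [0.539 0.055 0.058]
jar 0.94 [323. 256.] [ 0.776 -0.048  0.053]
jar 0.75 [309. 208.] [0.665 0.029 0.084]
jar 0.71 [352. 238.] [0.797 0.044 0.056]
case 0.82 [235. 240.] [ 0.572 -0.152  0.043]
mug 0.8 [380. 132.] [0.634 0.426 0.068]
meter 0.67 [150. 353.] [ 0.645 -0.48   0.04 ]
meter 0.57 [324. 175.] [0.583 0.213 0.002]
cover 0.87 [280. 208.] [ 0.597 -0.008  0.058]
[4.10080849e-01 3.11470722e+00 6.31192615e-05] 0.8
```

```bash
python3 - <<'E'
import cv2
a=cv2.imread("pics/top0.png")[140:300,180:360]; b=cv2.imread("pics/scene0.png")[110:310,180:420]
cv2.imwrite("pics/topc.png",cv2.resize(a,None,fx=3.7,fy=3.7,interpolation=2)); cv2.imwrite("pics/scenec.png",cv2.resize(b,None,fx=3,fy=3,interpolation=2))
E
```

```text
(no output)
```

View pics/topc.png

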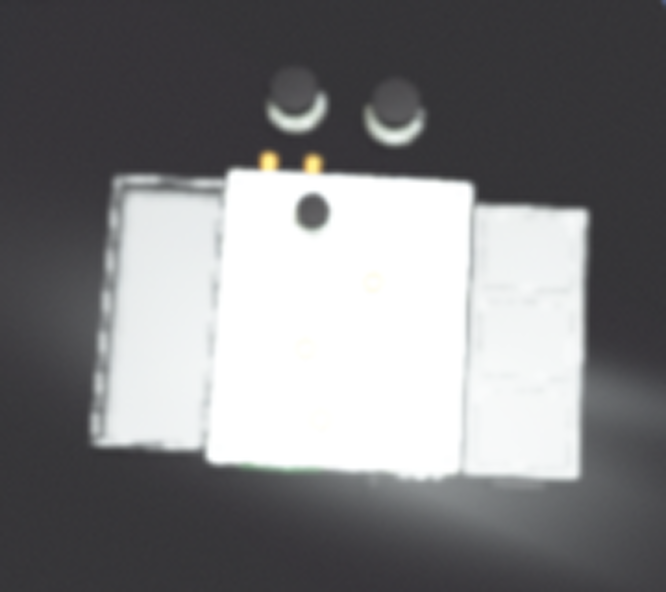

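View pics/scenec.png

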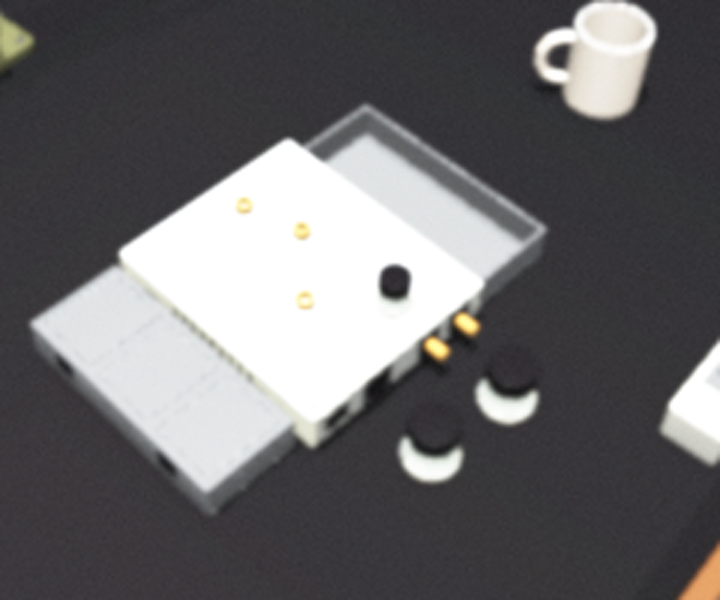

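The pictures show the bin on the robot's left (+y) and the case on the right. In the scene picture:
- **Nuts:** about (261,178), (281,187) and (282,210). They could be confused with the two brass binding posts at (325,226) and (335,218), which stick out of the panel.
- **Jar:** the small one on the cover at (311,207). The look-alikes are the two larger jars on the bench at (323,256) and (352,238).

```bash
python3 - <<'E'
from h import *
c=imaging.capture("scene"); t=imaging.capture("top")
for n in [(261.3,178.3),(280.7,186.7),(281.7,210)]: print("nut scene",world(c,n,.060).round(4))
for n in [(372,282),(304,350),(322,420)]: print("nut top",world(t,(180+n[0]/3.7,140+n[1]/3.7),.060).round(4))
# refine by saturation
for nm,k,z in(("scene",c,.060),("top",t,.062)):
    hsv=cv2.cvtColor(k["image"],cv2.COLOR_BGR2HSV); 
    m=((hsv[...,1]>(40 if nm=="scene" else 8))&(hsv[...,0]>8)&(hsv[...,0]<35)&(hsv[...,2]>120)).astype(np.uint8)
    n,l,s,ce=cv2.connectedComponentsWithStats(m)
    for i in range(1,n):
        w=world(k,ce[i],z)
        if .4<w[0]<.75 and abs(w[1])<.16 and s[i,4]>3: print(nm,s[i,4],ce[i].round(1),w.round(4))
for n in [(228,168),(473,183),(462,474),(207,462)]: print("cover",world(t,(180+n[0]/3.7,140+n[1]/3.7),.052).round(4))
for n in [(113,178),(92,445)]: print("bin far",world(t,(180+n[0]/3.7,140+n[1]/3.7),.040).round(4))
print("jar top",world(t,(180+312/3.7,140+211/3.7),.092).round(4), "scene",world(c,(180+395/3,110+273/3),.092).round(4))
# height by depth: nuts/jar
R=t["range_z"];ys,xs=np.mgrid[150:290,200:340]
P=np.array([world(t,(x,y)) for x,y in zip(xs.ravel(),ys.ravel())]).reshape(140,140,3)
for lo,hi in((.045,.056),(.0575,.07),(.075,.11)):
    q=P[(P[...,2]>lo)&(P[...,2]<hi)&(P[...,0]<.71)&(P[...,1]<.13)&(P[...,1]>-.085)]; print(lo,len(q),q.mean(0).round(4) if len(q) else '')
    if lo==.0575: print(q.round(3)[:60].tolist())
    if lo==.045: print(cv2.minAreaRect((q[:,:2]*1000).astype(np.float32)))
crop=cv2.resize(c["image"][165:235,240:340],None,fx=7,fy=7,interpolation=2); cv2.imwrite("pics/nuts.png",crop)
E
```

```text
nut scene [0.4871 0.0386 0.06  ]
nut scene [0.5493 0.0511 0.06  ]
nut scene [ 0.6062 -0.0096  0.06  ]
nut top [ 0.6003 -0.0083  0.06  ]
nut top [0.5419 0.0524 0.06  ]
nut top [0.4808 0.0381 0.06  ]
scene 22 [260.8 178. ] [0.4853 0.0385 0.06  ]
scene 26 [280.  186.5] [0.5473 0.0503 0.06  ]
scene 23 [281.1 209.6] [ 0.604  -0.0096  0.06  ]
scene 51 [335.1 217.2] [0.7268 0.0652 0.06  ]
scene 53 [325.2 225.4] [0.7238 0.0265 0.06  ]
top 32 [252.2 183.7] [0.711  0.0818 0.062 ]
top 30 [264.1 184.6] [0.7068 0.0426 0.062 ]
top 4 [280.5 214. ] [ 0.6072 -0.0083  0.062 ]
top 6 [279.8 217.3] [ 0.5963 -0.0058  0.062 ]
cover [0.7086 0.1172 0.052 ]
cover [ 0.6893 -0.1011  0.052 ]
cover [ 0.4319 -0.081   0.052 ]
cover [0.448  0.1379 0.052 ]
bin far [0.7052 0.2217 0.04  ]
bin far [0.4661 0.2389 0.04  ]
jar top [0.6578 0.0422 0.092 ] scene [0.6615 0.0454 0.092 ]
0.045 4927 [0.5652 0.0211 0.0522]
((570.86181640625, 21.536827087402344), (213.84510803222656, 261.0550842285156), 86.13986206054688)
0.0575 69 [0.5842 0.0308 0.0606]
[[0.667, 0.027, 0.065], [0.664, 0.028, 0.064], [0.661, 0.028, 0.064], [0.658, 
[... 631 characters left out ...]
61], [0.601, -0.003, 0.058], [0.601, -0.01, 0.059], [0.601, -0.013, 0.06], [0.601, -0.016, 0.06], [0.598, -0.003, 0.058], [0.598, -0.006, 0.058], [0.597, -0.01, 0.061], [0.597, -0.013, 0.061], [0.598, -0.016, 0.058], [0.595, -0.006, 0.058], [0.595, -0.01, 0.059], [0.554, 0.059, 0.058], [0.551, 0.062, 0.058], [0.551, 0.059, 0.06], [0.551, 0.056, 0.058], [0.547, 0.062, 0.059], [0.547, 0.059, 0.059], [0.544, 0.062, 0.06], [0.544, 0.059, 0.061], [0.541, 0.059, 0.059], [0.541, 0.053, 0.06], [0.54, 0.05, 0.061], [0.537, 0.053, 0.06], [0.492, 0.041, 0.059], [0.489, 0.048, 0.058], [0.489, 0.044, 0.058], [0.489, 0.041, 0.06], [0.489, 0.038, 0.06], [0.489, 0.035, 0.06]]
0.075 89 [0.6612 0.0439 0.0905]
```

View pics/nuts.png

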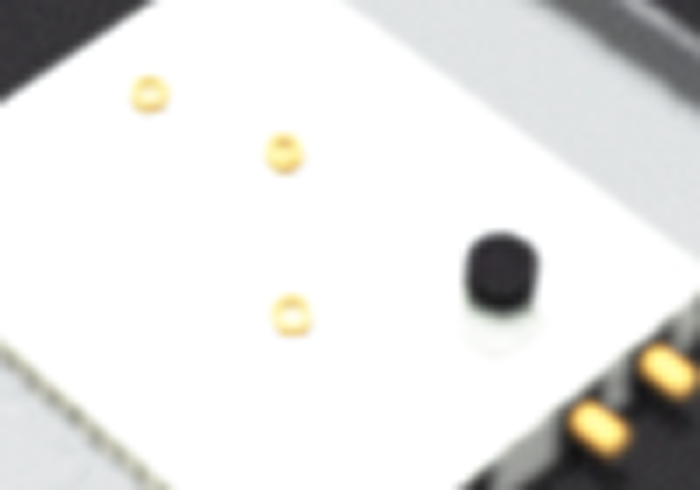

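The crop shows three brass rings lying on the cover and the small jar beside them, so the choice holds. In world x, y the nuts are at (0.485, 0.039), (0.545, 0.053) and (0.602, −0.009), and the jar is at (0.660, 0.044). The supply is turned by −3.9°, and the bin is on its +y side.

First I'll nearly shut the fingers and turn the tool so that its x points along the supply's +y.

Emit:
step_arm(rows="0 0 0 1 -0.85;0 0 0 1 -0.85;0 0 0 1 -0.85;0 0 0 1 -0.85;0 0 0 1 -0.85;0 0 0 1 -0.85;0 0 0 1 -0.85;0 0 0 1 -0.85;0 0 0 1 -0.85;0 0 0 1 -0.85", squeeze=20)

```text
t: 1.73
eef_pos: [0.1489, 0.5554, 0.2503]
tool_rot: [-1.859, -2.532, 0.0]
ft_force: [0.6, 1.1, -0.6]
finger_gap: 0.0063
grip_force: 0.0
```

Emit:
step_arm(rows="0 0 0 1 -0.85;0 0 0 1 -0.85;0 0 0 1 -0.85;0 0 0 0.77 -0.85;-1 0.7 0 0 -0.85;-1 0.7 0 0 -0.85;-1 0.7 0 0 -0.85;-1 0.7 0 0 -0.85;-1 0.7 0 0 -0.85;-1 0.7 0 0 -0.85")

```text
t: 2.57
eef_pos: [0.2249, 0.429, 0.2504]
tool_rot: [2.295, 2.145, 0.0]
ft_force: [0.1, -0.1, 0.7]
finger_gap: 0.0063
grip_force: 0.0
```

Emit:
step_arm(rows="-1 0.7 0 0 -0.85;-1 0.7 0 0 -0.85;-1 0.7 0 0 -0.85;-1 0.7 0 0 -0.85;-1 0.7 0 0 -0.85;-1 0.7 0 0 -0.85;-1 0.7 0 0 -0.85;-1 0.7 0 0 -0.85;-1 0.7 0 0 -0.85;-1 0.7 0 0 -0.85")

```text
t: 3.4
eef_pos: [0.3511, 0.2199, 0.2505]
tool_rot: [2.295, 2.145, 0.001]
ft_force: [-0.6, -0.5, 0.1]
finger_gap: 0.0062
grip_force: 0.0
```

Emit:
step_arm(rows="-1 0.7 0 0 -0.85;-1 0.7 0 0 -0.85;-1 0.7 0 0 -0.85;-1 0.7 0 0 -0.85;-1 0.7 0 0 -0.85;-1 0.7 0 0 -0.85;-1 0.7 0 0 -0.85;-1 0.7 0 0 -0.85;-1 0.7 0 0 -0.85;-1 0.7 0 0 -0.85")

```text
t: 4.23
eef_pos: [0.4772, 0.0107, 0.2505]
tool_rot: [2.296, 2.144, 0.0]
ft_force: [-0.4, 1.4, -0.5]
finger_gap: 0.0065
grip_force: 0.0
```

```bash
cat > st.py <<'E'
from h import *
from scipy.spatial.transform import Rotation as Ro
s=r.get_state(); X=Ro.from_rotvec(s["tool_rot"]).as_matrix(); p=np.array(s["eef_pos"])
print(s["t"],p.round(4),"tool x ang",np.degrees(np.arctan2(X[1,0],X[0,0])).round(2),"z",X[:,2].round(3),"gap",s["finger_gap"],r.finger_overhang,np.round(s["qpos"],2),np.round(s["ft_force"],1))
O=np.array([.571,.0215])
for n,q in dict(A=(.485,.039),B=(.545,.053),C=(.602,-.009),jar=(.66,.044)).items():
    d=X.T@np.array([q[0]-p[0],q[1]-p[1],0.]); print(n,"rel tool x,y units",(d[:2]/.02).round(2))
d=X[:2,0]@(O-p[:2])+.1075; print("edge ahead",d/.02,"tip z",p[2]-r.finger_overhang)
E
python3 st.py
```

```text
4.2333 [0.4772 0.0107 0.2505] tool x ang 86.09 z [ 0.  0. -1.] gap 0.006472984094018839 0.019 [-0.07  0.17  1.7   0.    1.27  0.  ] [-0.4  1.4 -0.5]
A rel tool x,y units [1.44 0.29]
B rel tool x,y units [2.34 3.24]
C rel tool x,y units [-0.56  6.29]
jar rel tool x,y units [2.28 9.01]
edge ahead 6.233647526985474 tip z 0.23146463625000133
```

Emit:
step_arm(rows="-0.5 0.29 1 0 -0.85;0 0 1 0 -0.85;0 0 1 0 -0.85;0 0 1 0 -0.85;0 0 1 0 -0.85;0 0 1 0 -0.85;0 0 1 0 -0.85;0 0 0.9 0 -0.85;0 0 0.6 0 -0.85;0 0 0.3 0 -0.85")

```text
t: 5.07
eef_pos: [0.4809, 0.0016, 0.0728]
tool_rot: [-2.294, -2.143, 0.003]
ft_force: [-0.2, 0.6, 0.0]
finger_gap: 0.0061
grip_force: 0.0
```

Emit:
step_arm(rows="0.2 0 0 0 -0.85;0.4 0 0 0 -0.85;0.4 0 0 0 -0.85;0.4 0 0 0 -0.85;0.4 0 0 0 -0.85")

```text
t: 5.48
eef_pos: [0.4849, 0.0385, 0.0752]
tool_rot: [2.294, 2.144, 0.002]
ft_force: [-0.0, -0.7, -0.3]
finger_gap: 0.0064
grip_force: 0.1
```

```bash
python3 st.py; python3 - <<'E'
from h import *
c=imaging.capture("scene"); cv2.imwrite("pics/push1.png",cv2.resize(c["image"][110:270,190:370],None,fx=4,fy=3.7,interpolation=2))
E
```

```text
5.4833 [0.4849 0.0385 0.0752] tool x ang 86.13 z [ 0.002  0.    -1.   ] gap 0.006365622394914881 0.019 [-0.01  0.4   1.91  0.    0.83  0.06] [-0.  -0.7 -0.3]
A rel tool x,y units [0.02 0.  ]
B rel tool x,y units [0.92 2.95]
C rel tool x,y units [-1.98  6.  ]
jar rel tool x,y units [0.86 8.72]
edge ahead 4.816059180581923 tip z 0.056173943626069076
```

View pics/push1.png

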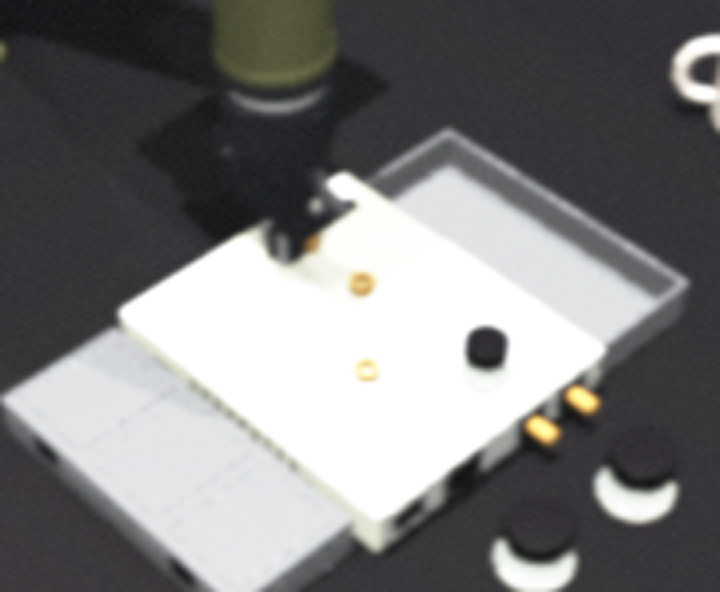

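The nut, at crop (310,243), sits right ahead of the fingertips and the others haven't moved. I'll keep pushing it over the edge.

Emit:
step_arm(rows="0.5 0 0 0 -0.85;0.6 0 0 0 -0.85;0.6 0 0 0 -0.85;0.6 0 0 0 -0.85;0.6 0 0 0 -0.85;0.6 0 0 0 -0.85;0.7 0 0 0 -0.85;0.7 0 0 0 -0.85;0.7 0 0 0 -0.85;0.5 0 0 0 -0.85")

```text
t: 6.37
eef_pos: [0.4926, 0.161, 0.0743]
tool_rot: [-2.295, -2.145, -0.001]
ft_force: [0.2, 0.1, -0.9]
finger_gap: 0.0067
grip_force: 0.0
```

Emit:
step_arm(rows="0 0 -0.5 0 -0.85;0 0 -1 0 -0.85;0 0 -1 0 -0.85;-1 0 -0.5 0 -0.85;-1 0.4 0 0 -0.85;-1 0.5 0 0 -0.85;-1 0.5 0 0 -0.85;-1 0.5 0 0 -0.85;-1 0.5 0 0 -0.85;0 0 0 0 -0.85")

```text
t: 7.2
eef_pos: [0.5344, 0.0326, 0.1353]
tool_rot: [2.296, 2.139, 0.001]
ft_force: [0.5, 0.3, 0.4]
finger_gap: 0.0068
grip_force: 0.0
```

```bash
python3 st.py; python3 - <<'E'
from h import *
c=imaging.capture("scene"); cv2.imwrite("pics/push2.png",cv2.resize(c["image"][110:270,190:370],None,fx=4,fy=3.7,interpolation=2))
E
```

```text
7.2 [0.5344 0.0326 0.1353] tool x ang 85.95 z [ 0.003 -0.002 -1.   ] gap 0.00675606142535613 0.019 [-0.02  0.37  1.74 -0.    1.03  0.06] [0.5 0.3 0.4]
A rel tool x,y units [ 0.14 -2.49]
B rel tool x,y units [1.05 0.46]
C rel tool x,y units [-1.84  3.52]
jar rel tool x,y units [1.01 6.22]
edge ahead 4.948610983967093 tip z 0.11629474169391925
```

View pics/push2.png

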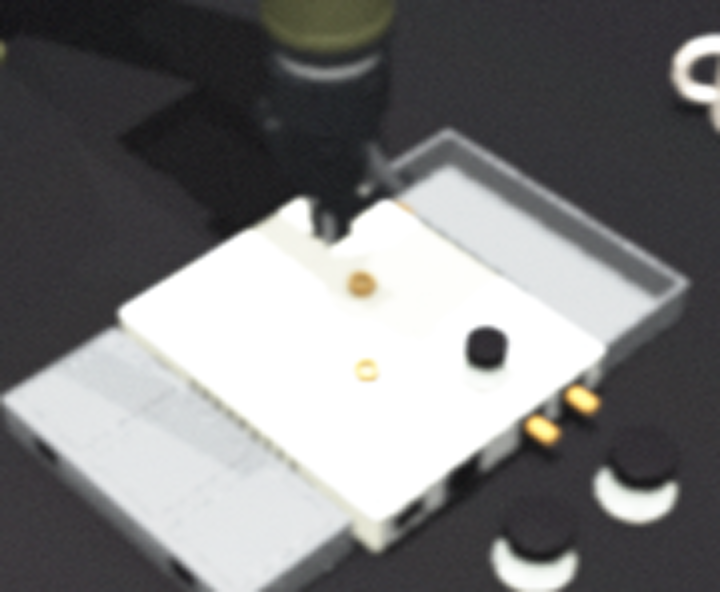

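The first nut shows at crop (403,207), past the edge and down in the bin. The second is still at (361,284) and comes next.

Emit:
step_arm(rows="-0.8 0.46 0 0 -0.85;0 0 1 0 -0.85;0 0 1 0 -0.85;0 0 0.7 0 -0.85;0 0 0.3 0 -0.85;0 0 0 0 -0.85;0.2 0 0 0 -0.85;0.4 0 0 0 -0.85;0.4 0 0 0 -0.85;0.5 0 0 0 -0.85")

```text
t: 8.08
eef_pos: [0.5431, 0.0504, 0.0753]
tool_rot: [2.295, 2.144, 0.002]
ft_force: [-0.0, -0.1, 0.5]
finger_gap: 0.0065
grip_force: 0.1
```

Emit:
step_arm(rows="0.5 0 0 0 -0.85;0.5 0 0 0 -0.85;0.5 0 0 0 -0.85;0.5 0 0 0 -0.85;0.6 0 0 0 -0.85;0.6 0 0 0 -0.85;0.6 0 0 0 -0.85;0.6 0 0 0 -0.85;0.6 0 0 0 -0.85;0.5 0 0 0 -0.85")

```text
t: 8.92
eef_pos: [0.5499, 0.1607, 0.0742]
tool_rot: [-2.295, -2.145, -0.0]
ft_force: [-0.1, -0.5, 0.7]
finger_gap: 0.0063
grip_force: 0.0
```

Emit:
step_arm(rows="0 0 -0.5 0 -0.85;0 0 -1 0 -0.85;0 0 -1 0 -0.85;-1 0 -1 0 -0.85;-1 0 -0.5 0 -0.85;-1 0.4 0 0 -0.85;-1 0.5 0 0 -0.85;-1 0.5 0 0 -0.85;-1 0.5 0 0 -0.85;-1 0.5 0 0 -0.85")

```text
t: 9.75
eef_pos: [0.5884, 0.0149, 0.1553]
tool_rot: [2.295, 2.144, 0.0]
ft_force: [0.6, 0.4, 0.2]
finger_gap: 0.0065
grip_force: 0.0
```

Emit:
step_arm(rows="-1 0.4 0 0 -0.85;-1 0 0 0 -0.85;0 0 0 0 -0.85")

```text
t: 10.0
eef_pos: [0.5939, -0.028, 0.155]
tool_rot: [2.297, 2.14, -0.002]
ft_force: [-0.1, -0.6, -0.5]
finger_gap: 0.0064
grip_force: 0.0
```

```bash
python3 st.py; python3 - <<'E'
from h import *
c=imaging.capture("scene"); cv2.imwrite("pics/push3.png",cv2.resize(c["image"][110:270,190:370],None,fx=4,fy=3.7,interpolation=2))
E
```

```text
10.0 [ 0.5939 -0.028   0.155 ] tool x ang 85.94 z [ 0.001 -0.002 -1.   ] gap 0.006419105797247089 0.019 [-0.12  0.42  1.59 -0.    1.13 -0.04] [-0.1 -0.6 -0.5]
A rel tool x,y units [ 2.96 -5.67]
B rel tool x,y units [ 3.87 -2.72]
C rel tool x,y units [0.98 0.34]
jar rel tool x,y units [3.83 3.04]
edge ahead 7.763855513881121 tip z 0.13601483472692388
```

View pics/push3.png

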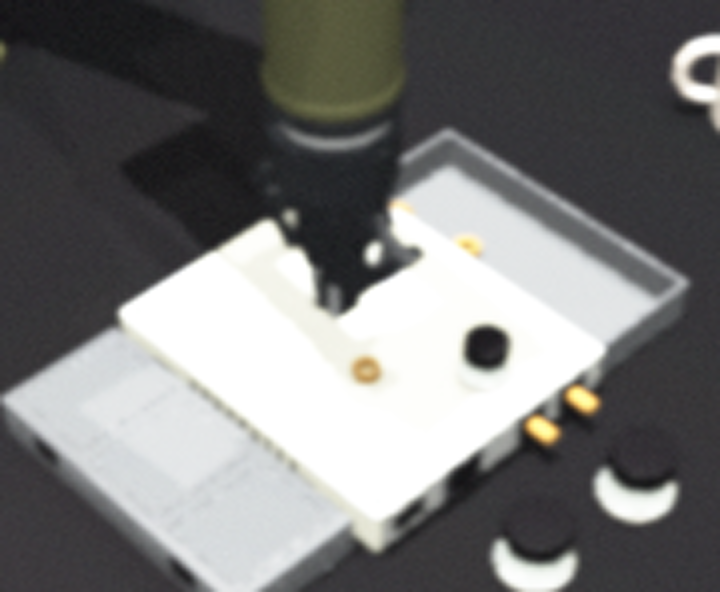

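Two nuts are in the bin, at crop (400,207) and (470,245), and the jar hasn't moved. The third nut is at (367,369).

Emit:
step_arm(rows="-0.9 0.34 0 0 -0.85;0 0 1 0 -0.85;0 0 1 0 -0.85;0 0 1 0 -0.85;0 0 0.7 0 -0.85;0 0 0.3 0 -0.85;0 0 0 0 -0.85;0.2 0 0 0 -0.85;0.4 0 0 0 -0.85;0.5 0 0 0 -0.85")

```text
t: 10.88
eef_pos: [0.6015, -0.0202, 0.0756]
tool_rot: [2.295, 2.143, 0.003]
ft_force: [0.0, 0.6, -0.3]
finger_gap: 0.0063
grip_force: 0.0
```

Emit:
step_arm(rows="0.5 0 0 0 -0.85;0.5 0 0 0 -0.85;0.5 0 0 0 -0.85;0.5 0 0 0 -0.85;0.5 0 0 0 -0.85;0.5 0 0 0 -0.85;0.5 0 0 0 -0.85;0.5 0 0 0 -0.85;0.5 0 0 0 -0.85;0.5 0 0 0 -0.85")

```text
t: 11.72
eef_pos: [0.6074, 0.0802, 0.0743]
tool_rot: [-2.296, -2.145, 0.0]
ft_force: [-0.3, -0.2, 0.5]
finger_gap: 0.0063
grip_force: 0.1
```

Emit:
step_arm(rows="0.5 0 0 0 -0.85;0.6 0 0 0 -0.85;0.6 0 0 0 -0.85;0.6 0 0 0 -0.85;0.6 0 0 0 -0.85;0.6 0 0 0 -0.85;0.3 0 0 0 -0.85;0 0 0 0 -0.85")

```text
t: 12.38
eef_pos: [0.6127, 0.1568, 0.0743]
tool_rot: [-2.294, -2.147, -0.001]
ft_force: [-0.5, 0.6, 1.1]
finger_gap: 0.0065
grip_force: 0.0
```

Emit:
step_arm(rows="0 0 -0.5 0 -0.85;0 0 -1 0 -0.85;0 0 -1 0 -0.85;0 0 -1 0 -0.85;0 0 -1 0 -0.85;0 -1 -1 0 -0.85;0 -1 -1 0 -0.85;0 -1 0 0 -0.85;0 -1 0 0 -0.85;0 -1 0 0 -0.85")

```text
t: 13.22
eef_pos: [0.5121, 0.161, 0.2058]
tool_rot: [2.296, 2.142, 0.002]
ft_force: [0.4, 0.6, -0.2]
finger_gap: 0.0069
grip_force: 0.0
```

Emit:
step_arm(rows="1 -1 0 0 -0.85;1 -1 0 0 -0.85;1 -1 0 0 -0.85;1 -1 0 0 -0.85;1 -1 0 0 -0.85;1 -1 0 0 -0.85;1 0 0 0 -0.85;1 0 0 0 -0.85;1 0 0 0 -0.85;0 0 0 0 -0.85")

```text
t: 14.05
eef_pos: [0.4063, 0.3524, 0.2054]
tool_rot: [-2.294, -2.146, -0.006]
ft_force: [0.8, -0.0, 0.5]
finger_gap: 0.0062
grip_force: 0.0
```

```bash
python3 st.py|head -1; python3 - <<'E'
from h import *
c=imaging.capture("scene"); t=imaging.capture("top")
a=cv2.resize(c["image"][110:270,190:370],(400,356),interpolation=2); b=cv2.resize(t["image"][140:300,180:360],(400,356),interpolation=2)
cv2.imwrite("pics/end.png",np.hstack([a,b]))
for n in [(113,178),(92,445)]: print("bin far",world(t,(180+n[0]/3.7,140+n[1]/3.7),.040).round(4))
E
```

```text
14.05 [0.4063 0.3524 0.2054] tool x ang 86.17 z [ 0.003  0.003 -1.   ] gap 0.006153530071245026 0.019 [0.64 0.29 1.65 0.   1.19 0.7 ] [ 0.8 -0.   0.5]
bin far [0.7052 0.2217 0.04  ]
bin far [0.4661 0.2389 0.04  ]
```

View pics/end.png

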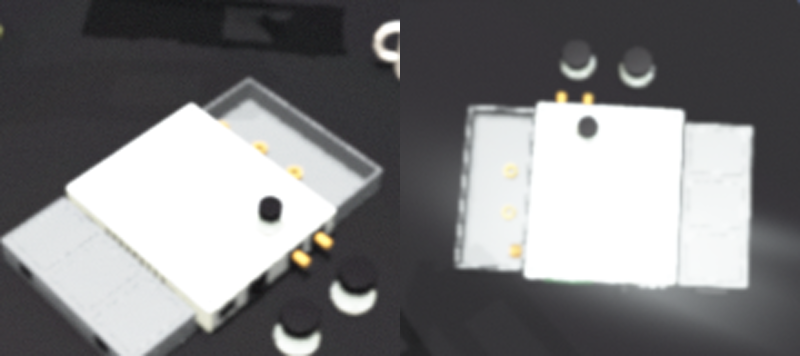

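The end picture shows all three nuts in the bin, at right-half (510,171), (508,212) and (516,251). The jar, bin and case look unmoved. The last nut lies close to the wall, so I'll check its height before handing in.

```bash
python3 - <<'E'
from h import *
t=imaging.capture("top"); s=.45
ok=True
for n in [(110,171),(108,212),(116,251)]:
    p=(180+n[0]*s,140+n[1]*s); w=world(t,p); print(w.round(4)); ok&=w[2]<.03
print(ok)
if ok: print(r.job_done())
E
```

```text
[0.6112 0.1619 0.0117]
[0.5497 0.1658 0.0062]
[0.4897 0.153  0.0179]
True
the job is handed in; nothing more can be done
None
```

All three nuts were swept into the bin, with the jar, bin and case looking unmoved in the last pictures; the job was handed in at about 14 s.

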